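# Push a sunk round base up out of its slanted ring and set it in the tray

### The arm

A 7-joint arm with a two-finger parallel gripper is mounted at the origin on a cart in front of the work surface, level with it; the furniture and walls round the work are solid. World frame = base frame: x ahead of the robot, y to its left, z up, the work surface at z = 0. Lengths are in m, angles in rad, forces in N, time in s.
With the tool pointing down it reaches from about 0.425 to 0.925 m from the base axis. Payload 6.8 kg.
Tool frame: the origin (TCP) lies on the mounting face of the last link; the fingertips stand 173 mm ahead of it and the grasp point (between the pads) lies 155 mm ahead of it; z points along the fingers, y is the line along which they close (so a half turn about z gives the same grasp; the last joint's range is limited). The gripper opens to 85 mm and grips with 20 to 120 N. Pads are 22 mm wide; open, the fingers measure 114 mm over their backs; the gripper's body (76 mm by 85 mm) begins 54 mm behind the grasp point. The pads swing forward as they close: fully open they stand 13 mm farther back than shut.
Start: joints at [-1.278, 0.477, 0.022, 1.555, -0.011, 1.109, -0.083], TCP at [0.263, 0.622, 0.405] pointing down, gripper open.
Joint ranges: [-2.96, 2.96], [-0.34, 2.1], [-1.41, 1.46], [0.24, 2.44], [-1.37, 4.51], [0.17, 1.92], [-2.96, 2.96]. Speed limits (rad/s): [2.39, 2.39, 3.14, 3.14, 3.14, 3.14, 3.14].

### API

Orientations are given as a unit quaternion [w, x, y, z].
In Python, from station import bot gives the robot as it stands. The module is installed in compiled form; this text tells all that it offers.
- The arm moves only by the shell command python3 -m pendant 'ROWS' [FORCE]. ROWS is JSON, a list of rows, each a list of 5 numbers: the finger opening in m, from 0 to 0.0854, then the shift along the tool's x, y, z in m, then the turn about the tool's z in degrees. In form: [[jaw, x, y, z, yaw], ...]. A call has 1 to 12 rows; each row shifts and turns the commanded pose from where the row before left it, along the tool's axes as they then stand; what a row does not reach is not made up. A row lasts 1/12 s, in which the tool goes at most 41.7 mm and 7.16 degrees, less where a joint would pass 70% of its speed; a pose out of reach is approached as far as the arm can. A call with a gripper value outside its range is refused whole. The fingers move at their own pace and stop on an object; FORCE is the grip in N (left out, the last holds). Time passes only in rows, so rows that do not move let the fingers close. It gives the time, the measured TCP pose, the force, the opening and the grip force at its end, in the units of the state.
- bot.get_obs(): the state, without advancing time (a new reading comes with each control period).
- bot.read_camera(name): name is "scene" or "top"; returns (picture, depth): 480x640x3 uint8, blue, green, red; 480x640 float32, m along the optical axis (not along the pixel's ray), 0 where there is no reading.
- bot.camera_model(name): a dict with "intrinsics" (3x3 intrinsics, pixels), "dist_coeffs" ([k1, k2, p1, p2, k3] as OpenCV has them; the pictures are not rectified), "R" (3x3) and "t" (3): a world point X has camera coordinates R X + t. Camera axes: x right, y down, z forward; pixel columns grow to the right and rows downward; lengths in m; the calibration is good to about 2 mm. A picture is of the moment at which its call begins. camera_model takes no time and is no camera call.
- bot.hand_in(): hands the job in; it is judged then, once.
Trained networks look in the newest picture that a camera, given by its name, has taken for a name from the list of things; names that differ only in an ending like _2 or _b are one class to them, and where a whole thing is asked for, a point or a joint stands for the part that bears it (a point fixed in the world has none). Each returns a list of dicts, best first, with "score" (0 to 1); they miss things now and then, are a little off and sometimes report something else, mostly with a low value. They report only what shows in the picture. A call takes as long as a camera call. They do not tell look-alikes from the thing itself.
- bot.boxes_of(name, camera): "at" ([column, row] in pixels, amid what is visible of it).
- bot.trace(name, camera): "mask" (480x640 bool, what is visible of it) and "at" ([column, row] in pixels, amid what is visible of it).
- bot.pinpoint(name, camera): "at" ([column, row] in pixels: a listed point, or the origin of a listed thing).
The state is a dict: "t": time; "q": joint angles; "joint_vel": joint speeds; "joint_torque": joint torques, N m; "eef_pos": TCP position; "tool_rot": TCP orientation; "contact_force": force on the tool from outside, world axes, zero at the start; "torque": the same for the moment, N m; "gripper_width": opening from 0.0 (shut) to 1.0 (fully open); "grasp_force": force on a finger pad.
Only numpy, scipy, OpenCV 4.12 (cv2) and the standard library are available. Lean on these libraries where they do the work, as an engineer would, in place of code of your own. Each camera call takes 0.05 s, during which the arm holds its last target. There are 200 camera calls.

### The job

The round wooden base sits sunk in the slanted steel ring of the green ejector stand. Take the steel block out of the parts crate and lay it on the stand's weight pan, so that the pan goes fully down and the plunger pushes the base up through the ring; then draw the raised base out of the ring with the gripper and set it down gently, flat and the same way up, in the blue tray. Leave the block lying on the lowered pan and do not shift the other things.

Things in the scene. Friction and masses are not known exactly. Their poses are not given: they have to be found in the camera images.
- ejector_stand: green and dark steel stand, fixed to the bench, 300 x 110 mm foot plate; origin on the bench top under the ring; its x axis points from the pan to the ring (roughly away from the robot), z up. A black work light (105 x 85 x 16 mm, its underside 365 mm above the bench) hangs over the ring from a post behind it, from x = -0.03 to x = +0.075 in this frame, so the ring cannot be reached straight from above: come in along the ring's own axis
- clamp_ring: steel ring fixed in the stand, outside diameter 85 mm (two short pivot pins stick out sideways, to 62 mm from its axis, half-way down it), bore 63 mm, 44 mm deep; origin at the centre of its lower end, 130 mm above the bench; its z axis runs up along the bore and leans 28 degrees from vertical towards the pan (the stand's -x); its y axis is level, across the stand. The upper rim is at z = 0.044
- pan_top (a point): centre of the upper face of the square steel weight pan (110 x 110 mm with a 3 mm high, 3 mm wide lip, rubber mat), 175 mm before the ring, 78 mm above the bench when up; axes as the stand's. It is guided straight down, stays level, and rises again when unloaded
- pan (a joint): how far the pan has gone down, m: 0 up, 0.040 fully down. It pushes the brass plunger under the base up the bore by 0.8 of that (32 mm at the end), which leaves the base 28 mm proud of the rim. It is damped, rises by a weak spring (about 2 to 3 N), and sinks fully in about 1 s under the steel block's own weight
- round_base: loose round base of light wood with a dark band, diameter 60 mm, 40 mm high, about 0.13 kg; origin at the centre of its underside, z along its axis, up out of the ring. At the start it rests on the plunger with its underside at the ring's lower end and its top 4 mm below the rim
- steel_block: loose steel set-up block with small dark holes, 50 (x) x 75 (y) x 25 (z) mm, about 0.7 kg; origin at the centre of its underside, z up; lies flat on the crate floor
- parts_crate: open plywood crate fixed to the bench, 308 (x) x 162 (y) mm outside, 50 mm high, walls and floor 6 mm; origin under its centre at bench height. Three things lie side by side along its x, about 90 mm apart, in any order; the crate may be on either side of the stand
- tray: blue tray fixed to the bench, 142 x 142 mm outside, rim 12 mm high, walls and floor 6 mm; origin under its centre at bench height; on the side of the stand away from the crate
- sanding_block: loose brown sanding block, 59 x 101 x 31 mm, in the crate; origin at the centre of its underside; not to be shifted
- wood_block: loose wood offcut, 45 x 90 x 35 mm, in the crate; origin at the centre of its underside; not to be shifted
- tape_measure: loose yellow tape measure, 41 x 86 x 66 mm, standing beside the tray; origin at the centre of its underside; not to be shifted
- black_tape: loose roll of black tape, diameter 53 mm, 19 mm high, beside the tray; origin at the centre of its underside; not to be shifted
- spray_can: loose white spray can with a yellow cap, diameter 55 mm, 197 mm tall, standing behind the work; origin at the centre of its underside; not to be shifted
- wood_glue: loose yellow glue bottle, 42 x 55 mm, 160 mm tall, standing behind the work; origin at the centre of its underside; not to be shifted
There are look-alikes about, which are no part of the job. What is shaped like the steel_block but orange is not meant. Leave any purple look-alike of the round_base alone.

How it is judged:
On the way, in this order (a step that is already met when the one before it is completed fails the run):
1. the steel block lies on the lowered pan and the base stands pushed up in the ring (value of joint pan above 0.036 m and x of steel_block in the frame of pan_top between -0.045 and 0.045 m and y of steel_block in the frame of pan_top between -0.045 and 0.045 m and contact force between the fingers and steel_block below 0.1 N and z of round_base in the frame of clamp_ring between 0.026 and 0.04 m), for 0.2 s.
2. the gripper has drawn the base clear of the ring (contact force between the fingers and round_base above 0.5 N and distance between round_base and clamp_ring above 0.055 m), for 0.1 s.
At the end, for the whole second after the job is handed in: The base stands flat (within 0.1 rad) and still on the tray's floor, inside its rim, same way up as in the ring; the steel block lies on the pan (its centre within 45 mm of the pan's centre each way) and the pan is down by more than 36 mm of its 40 (x of round_base in the frame of tray between -0.042 and 0.042 m and y of round_base in the frame of tray between -0.042 and 0.042 m and height (world z) of round_base below 0.01 m and angle between round_base's own z axis and vertical below 0.1 rad and linear speed of round_base below 0.02 m/s and value of joint pan above 0.036 m and x of steel_block in the frame of pan_top between -0.045 and 0.045 m and y of steel_block in the frame of pan_top between -0.045 and 0.045 m and height (world z) of steel_block above 0.03 m); the robot touches nothing.
It fails at once if another thing was shifted by more than 30 mm (distance of any of sanding_block, wood_block, tape_measure, black_tape, spray_can, wood_glue from where it was at the start of the episode above 0.03 m).
It fails at once if the base was dropped or thrown instead of set down gently (linear speed of round_base above 0.8 m/s and contact force between the fingers and round_base below 0.05 N).
It also fails if it takes over 72 s, if anything falls off the work surface, if the arm or the gripper's body presses on something with over 40 N, if the wrist force passes 120 N, or if a joint passes its speed limit or range.

## Working session

There is one attempt and no reset: what is moved stays moved. The work goes in short steps, Python scripts to look and compute and a shell command to move; the robot and the scene stay as the last step left them, time stands still between calls to the robot, and variables do not carry over. Pictures are saved under pics/ and viewed, at most 10 in all, crops included, and the job is handed in when it is done.

```bash
mkdir -p pics
python3 - <<'E'
from station import bot
import cv2,numpy as np
o=bot.get_obs();print({k:np.round(v,3).tolist() for k,v in o.items()})
for c in("scene","top"):
    im,d=bot.read_camera(c);cv2.imwrite(f"pics/{c}0.png",im);np.save(f"{c}_d.npy",d)
    m=bot.camera_model(c);print(c,np.round(m["intrinsics"],1).tolist(),m["dist_coeffs"],np.round(m["R"],3).tolist(),m["t"])
E
```

```text
{'t': 0.0, 'q': [-1.278, 0.478, 0.022, 1.556, -0.011, 1.109, -0.083], 'joint_vel': [0.001, -0.001, 0.001, -0.0, 0.001, -0.001, 0.001], 'joint_torque': [-0.001, -59.645, 1.607, -28.119, 0.012, 0.009, -0.0], 'eef_pos': [0.263, 0.621, 0.404], 'tool_rot': [-0.0, 0.199, 0.98, -0.001], 'contact_force': [-0.371, 0.73, 0.069], 'torque': [0.017, 0.013, -0.007], 'grasp_force': 0.0, 'gripper_width': 0.996}
scene [[446.1, 0.0, 321.7], [0.0, 446.1, 240.0], [0.0, 0.0, 1.0]] [-0.06381476  0.          0.          0.          0.        ] [[-0.584, -0.811, -0.009], [-0.429, 0.319, -0.845], [0.689, -0.49, -0.535]] [0.34737432 0.32786591 0.6335478 ]
top [[611.8, 0.0, 317.5], [0.0, 611.8, 242.9], [0.0, 0.0, 1.0]] [0.02466976 0.         0.         0.         0.        ] [[-0.01, -0.999, -0.031], [-0.994, 0.014, -0.112], [0.112, 0.03, -0.993]] [0.05638311 0.54176079 1.69781562]
```

View pics/top0.png

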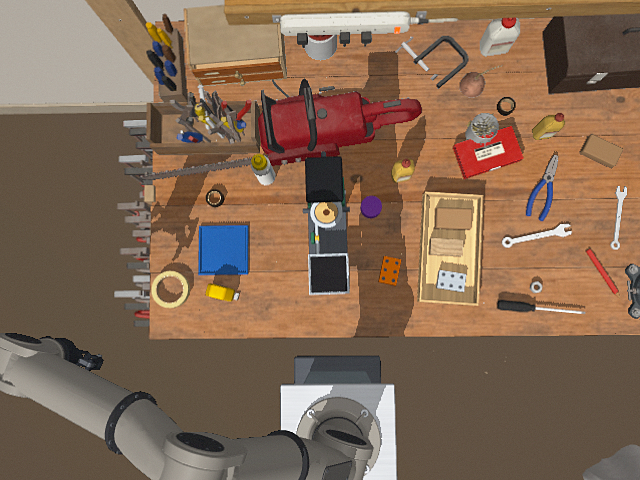

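View pics/scene0.png

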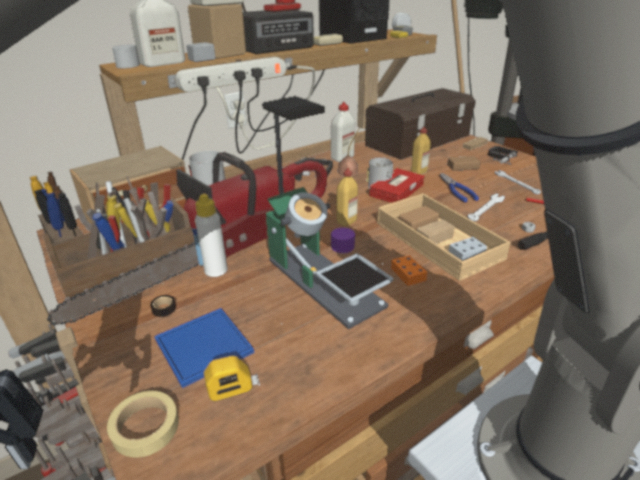

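Top view: steel block candidates are the grey holed block in the crate (451,280) and the orange look-alike (390,270). Base candidates are the light wooden disc in the ring (325,213) and the purple disc (371,206). I choose the grey block and the wooden disc. The tray is at (224,249), the pan at (329,273) and the lamp at (323,180).

```bash
cat > h.py <<'E'
from station import bot
import cv2,numpy as np
from scipy.spatial.transform import Rotation as Ro
def world(cam,uv,depth):
    m=bot.camera_model(cam);uv=np.asarray(uv,float).reshape(-1,1,2)
    n=cv2.undistortPoints(uv,m["intrinsics"],m["dist_coeffs"])[:,0]
    X=np.c_[n,np.ones(len(n))]*np.asarray(depth).reshape(-1,1)
    return (X-m["t"])@m["R"]
def onplane(cam,uv,z):
    m=bot.camera_model(cam);a=world(cam,uv,np.ones(1));c=-m["R"].T@m["t"]
    return c+(a-c)*((z-c[2])/(a[:,2:]-c[2]))
def cloud(cam,mask,d):
    v,u=np.nonzero(mask&(d>0));return world(cam,np.c_[u,v],d[v,u]),np.c_[u,v]
def pose():
    o=bot.get_obs();q=o["tool_rot"];R=Ro.from_quat(np.r_[q[1:],q[0]]).as_matrix()
    return np.array(o["eef_pos"]),R,o
E
python3 - <<'E'
from h import *
im,d=bot.read_camera("top");cv2.imwrite("pics/crop.png",cv2.resize(im[180:310,280:490],None,fx=3.5,fy=3.5,interpolation=2))
for n in("steel_block","ejector_stand","pan_top","clamp_ring","round_base","tray","parts_crate","wood_block","sanding_block"):
    for r in bot.trace(n,"top")[:2]:
        P,_=cloud("top",r["mask"],d)
        if len(P)<5: continue
        zt=np.percentile(P[:,2],80);Q=P[abs(P[:,2]-zt)<.008]
        rc=cv2.minAreaRect((Q[:,:2]*1000).astype(np.float32))
        print(n,round(r["score"],2),np.round(r["at"]),len(P),"z%",np.round(np.percentile(P[:,2],[5,50,80,95]),3),"rect",np.round(rc[0],1),np.round(rc[1],1),round(rc[2],1))
for n in("pan_top","clamp_ring","tray","steel_block","round_base","ejector_stand","parts_crate"):
    print(n,[(np.round(r["at"],1).tolist(),round(r["score"],2)) for r in bot.pinpoint(n,"top")[:2]])
E
```

```text
steel_block 0.72 [387. 271.] 493 z% [0.016 0.025 0.029 0.032] rect [ 463.8 -151.8] [49.9 75.2] 77.4
steel_block 0.71 [450. 280.] 509 z% [0.023 0.031 0.035 0.038] rect [ 433.1 -320.7] [75.4 49.6] 79.7
ejector_stand 0.76 [323. 227.] 5207 z% [0.008 0.083 0.381 0.385] rect [653.3  24.1] [111.8  84.9] 1.2
pan_top 0.88 [331. 275.] 1610 z% [0.072 0.08  0.083 0.086] rect [453.4  20. ] [109.9 109.8] 1.1
clamp_ring 0.59 [316. 219.] 358 z% [0.147 0.16  0.171 0.181] rect [608.7  24.1] [81.3 48.1] 89.1
clamp_ring 0.31 [454. 220.] 812 z% [0.015 0.036 0.039 0.043] rect [ 608.4 -333.2] [99.9 58.1] 86.7
round_base 0.81 [368. 204.] 355 z% [0.032 0.04  0.044 0.047] rect [ 644.5 -102.5] [56.7 57.6] 89.2
round_base 0.73 [326. 212.] 377 z% [0.154 0.166 0.173 0.178] rect [613.1  22.7] [57.7 41.4] 88.8
tray 0.62 [225. 251.] 2421 z% [-0.     0.007  0.011  0.015] rect [529.  322.5] [142.8 144.5] 89.0
parts_crate 0.73 [450. 255.] 4665 z% [0.    0.009 0.032 0.052] rect [ 521.6 -317.3] [158.8 307.3] 85.2
wood_block 0.79 [445. 248.] 541 z% [0.032 0.041 0.045 0.048] rect [ 527.3 -308.5] [90.5 45.5] 85.6
wood_block 0.73 [325. 211.] 370 z% [0.154 0.166 0.173 0.178] rect [613.2  22.7] [57.6 41.5] 89.4
sanding_block 0.68 [454. 217.] 799 z% [0.017 0.036 0.039 0.043] rect [ 608.4 -333.2] [99.9 58.1] 86.7
sanding_block 0.23 [402. 168.] 412 z% [0.025 0.113 0.131 0.155] rect [ 738.3 -189.2] [27.7 42.7] 6.2
pan_top [([327.2, 276.8], 0.79)]
clamp_ring [([327.6, 210.7], 0.85)]
tray [([223.5, 248.0], 0.67)]
steel_block [([383.3, 273.9], 0.98), ([451.5, 280.4], 0.65)]
round_base [([323.8, 206.3], 0.89), ([370.5, 206.9], 0.71)]
ejector_stand [([322.1, 214.0], 0.82)]
parts_crate [([448.8, 247.6], 0.87), ([329.0, 209.3], 0.71)]
```

View pics/crop.png

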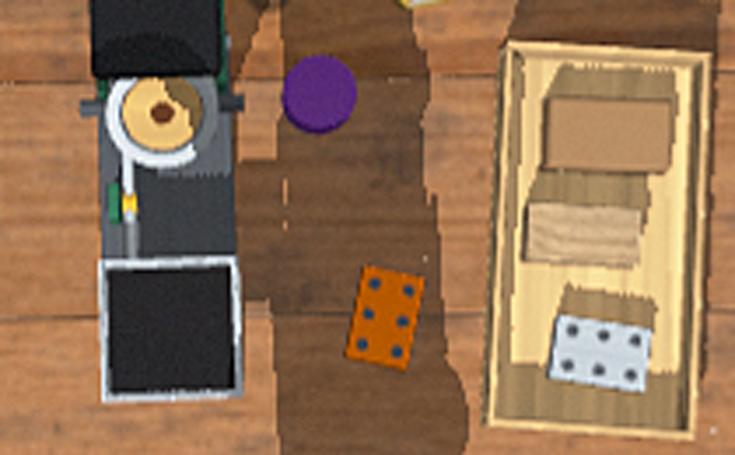

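The crop confirms the choice: the grey holed block in the crate is at (0.433, -0.321) with its top at 0.031. The pan is at (0.453, 0.020), the ring foot at about (0.629, 0.0235), and the tray at (0.529, 0.3225). I'll swing over to the crate now.

```bash
python3 -m pendant '[[0.066,-0.0313,-0.0234,0,0],[0.066,-0.0313,-0.0234,0,0],[0.066,-0.0313,-0.0234,0,0],[0.066,-0.0313,-0.0234,0,0],[0.066,-0.0313,-0.0234,0,0],[0.066,-0.0313,-0.0234,0,0],[0.066,-0.0313,-0.0234,0,0],[0.066,-0.0313,-0.0234,0,0],[0.066,-0.0313,-0.0234,0,0],[0.066,-0.0313,-0.0234,0,0],[0.066,-0.0313,-0.0234,0,0]]' 60; python3 -m pendant '[[0.066,-0.0152,-0.0358,0,0],[0.066,-0.0152,-0.0358,0,0],[0.066,-0.0152,-0.0358,0,0],[0.066,-0.0152,-0.0358,0,0],[0.066,-0.0152,-0.0358,0,0],[0.066,-0.0152,-0.0358,0,0],[0.066,-0.0152,-0.0358,0,0],[0.066,-0.0152,-0.0358,0,0],[0.066,-0.0152,-0.0358,0,0]]'
```

```text
t: 1.87
eef_pos: [0.4806, 0.2484, 0.4051]
tool_rot: [0.0, 0.199, 0.98, 0.0]
contact_force: [0.9, 0.4, -0.2]
gripper_width: 0.767
grasp_force: 0.0
t: 2.62
eef_pos: [0.4798, -0.1017, 0.4051]
tool_rot: [0.0, 0.199, 0.98, 0.0]
contact_force: [0.6, 1.0, -0.7]
gripper_width: 0.77
grasp_force: 0.0
```

```bash
python3 -m pendant '[[0.066,-0.0072,-0.037,0,0],[0.066,-0.0072,-0.037,0,0],[0.066,-0.0072,-0.037,0,0],[0.066,-0.0072,-0.037,0,0],[0.066,-0.0072,-0.037,0,0],[0.066,-0.0072,-0.037,0,0]]'; python3 -m pendant '[[0.066,0,0,0.013,7],[0.066,0,0,0.013,7],[0.066,0,0,0.013,7],[0.066,0,0,0.013,7],[0.066,0,0,0.013,7],[0.066,0,0,0.013,7],[0.066,0,0,0.013,7],[0.066,0,0,0.013,7],[0.066,0,0,0.013,7],[0.066,0,0,0.013,7],[0.066,0,0,0.013,7],[0.066,0,0,0,0]]'
python3 - <<'E'
from h import *
p,R,o=pose();print(p,R.round(3).tolist(),o["q"])
d=np.array([.4331,-.3207,.183])-p;print("tool shift",R.T@d)
E
```

```text
t: 3.12
eef_pos: [0.4327, -0.3228, 0.405]
tool_rot: [0.0, 0.199, 0.98, 0.0]
contact_force: [0.4, -0.5, -0.5]
gripper_width: 0.772
grasp_force: 0.0
t: 4.12
eef_pos: [0.4331, -0.3201, 0.2596]
tool_rot: [-0.002, 0.767, 0.642, -0.001]
contact_force: [-0.8, 0.9, -0.2]
gripper_width: 0.776
grasp_force: 0.0
[ 0.43307487 -0.32013946  0.25964742] [[0.176, 0.984, -0.004], [0.984, -0.176, 0.001], [0.001, -0.004, -1.0]] [-0.03414389  0.55159198  0.72843234  2.03792818 -0.53486996  0.75152824
  0.84823031]
tool shift [-0.00060491  0.00040697  0.07664601]
```

```bash
python3 -m pendant '[[0.066,0,0,0.02,0],[0.066,0,0,0.02,0],[0.066,0,0,0.02,0],[0.066,0,0,0.01,0],[0.066,0,0,0.0065,0],[0.066,0,0,0,0]]'; python3 -m pendant '[[0,0,0,0,0],[0,0,0,0,0],[0,0,0,0,0],[0,0,0,0,0],[0,0,0,0,0],[0,0,0,0,0],[0,0,0,0,0]]' 80
```

```text
t: 4.62
eef_pos: [0.4333, -0.3211, 0.1848]
tool_rot: [-0.0, 0.765, 0.644, -0.0]
contact_force: [0.4, -0.6, 0.7]
gripper_width: 0.776
grasp_force: 0.0
t: 5.2
eef_pos: [0.4339, -0.3217, 0.1868]
tool_rot: [0.001, 0.766, 0.643, 0.001]
contact_force: [0.1, 0.7, 6.4]
gripper_width: 0.56
grasp_force: 84.0
```

```bash
python3 -m pendant '[[0,0,0,-0.02,0],[0,0,0,-0.03,0],[0,0,0,-0.035,0],[0,0,0,-0.035,0],[0,0.02,-0.0025,0,0],[0,0.04,-0.005,0,0],[0,0.04,-0.005,0,0],[0,0.04,-0.005,0,0],[0,0.04,-0.005,0,0],[0,0.04,-0.005,0,0],[0,0.04,-0.005,0,0],[0,0.04,-0.005,0,0]]'; python3 -m pendant '[[0,0.03,-0.003,0,0],[0,0.012,-0.001,0,0],[0,0,0,0,0]]';python3 - <<'E'
from h import *
p,R,o=pose();print(p,o["gripper_width"],o["grasp_force"])
d=np.array([.4534,.020,.261])-p;print("tool shift",R.T@d)
E
```

```text
t: 6.2
eef_pos: [0.4472, -0.0173, 0.3052]
tool_rot: [-0.001, 0.766, 0.643, -0.0]
contact_force: [0.8, -0.0, -8.0]
gripper_width: 0.556
grasp_force: 87.8
t: 6.45
eef_pos: [0.4514, 0.0267, 0.305]
tool_rot: [-0.001, 0.764, 0.646, 0.0]
contact_force: [-0.7, -0.1, -6.9]
gripper_width: 0.561
grasp_force: 87.7
[0.45137737 0.02671094 0.30502311] 0.5612346532658714 87.7407717704773
tool shift [-0.00633198  0.00315974  0.04401232]
```

Holding the 0.7 kg block (the wrist reads 7 N). I'll lower it to the pan and release.

```bash
python3 -m pendant '[[0,-0.003,0.0015,0.015,0],[0,-0.003,0.0015,0.015,0],[0,0,0,0.008,0],[0,0,0,0.004,0],[0,0,0,0.002,0],[0,0,0,0,0]]';python3 -m pendant '[[0.066,0,0,0,0],[0.066,0,0,0,0],[0.066,0,0,0,0],[0.066,0,0,0,0],[0.066,0,0,-0.01,0],[0.066,0,0,-0.02,0],[0.066,0,0,-0.03,0],[0.066,0,0,-0.035,0],[0.066,0,0,-0.035,0]]'
python3 - <<'E'
from h import *
p,R,o=pose();print(p,o["q"],o["gripper_width"])
im,d=bot.read_camera("scene");cv2.imwrite("pics/s1.png",cv2.resize(im[80:350,200:500],None,fx=2.2,fy=2.2))
for r in bot.trace("steel_block","scene")[:3]:
    P,_=cloud("scene",r["mask"],d);print(np.round(r["at"]),np.median(P,0).round(3),np.percentile(P[:,2],[10,50,90]).round(3))
E
```

```text
t: 6.95
eef_pos: [0.4535, 0.0161, 0.2612]
tool_rot: [-0.0, 0.766, 0.643, -0.0]
contact_force: [-0.5, 0.3, -6.4]
gripper_width: 0.566
grasp_force: 87.6
t: 7.7
eef_pos: [0.4533, 0.0158, 0.3928]
tool_rot: [0.0, 0.766, 0.642, -0.001]
contact_force: [0.9, 1.1, -0.5]
gripper_width: 0.77
grasp_force: 0.0
[0.45331352 0.01579211 0.39279054] [-1.07145626  0.17095488  1.02023507  2.12049248 -0.17889534  0.94001151
 -0.12684963] 0.7696336387182497
[411. 268.] [ 0.458 -0.143  0.025] [0.008 0.025 0.027]
[352. 288.] [0.444 0.024 0.063] [0.046 0.063 0.065]
[307. 204.] [0.592 0.031 0.187] [0.167 0.187 0.2  ]
```

View pics/s1.png

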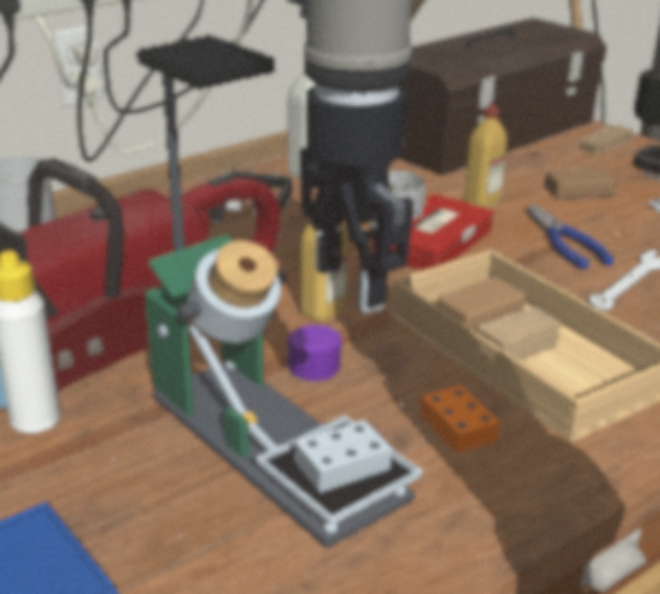

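The block's top is at 0.064, so the pan is fully down and the base stands proud at crop (245,265). The ring needs the tool tilted 28°, but rows only shift and yaw. I'll see how the tool orientation behaves at the edge of reach, going straight up in free space.

```bash
python3 -m pendant '[[0.085,0,0,-0.04,0],[0.085,0,0,-0.04,0],[0.085,0,0,-0.04,0],[0.085,0,0,-0.04,0],[0.085,0,0,-0.04,0],[0.085,0,0,-0.04,0],[0.085,0,0,-0.04,0]]'; python3 -c "
from h import *
p,R,o=pose();print(p.round(3),R.round(3).tolist(),np.round(o['q'],2))"
```

```text
t: 8.38
eef_pos: [0.4529, 0.015, 0.6732]
tool_rot: [-0.001, 0.766, 0.643, 0.001]
contact_force: [1.3, -0.3, 0.1]
gripper_width: 0.997
grasp_force: 0.0
[0.453 0.015 0.673] [[0.174, 0.985, -0.0], [0.985, -0.174, 0.002], [0.002, -0.0, -1.0]] [-1.23 -0.19  0.91  1.66  0.15  1.6  -0.5 ]
```

```bash
python3 -m pendant '[[0.085,0,0,-0.04,0],[0.085,0,0,-0.04,0],[0.085,0,0,-0.04,0],[0.085,0,0,-0.04,0],[0.085,0,0,-0.04,0],[0.085,0,0,-0.04,0]]'; python3 -c "
from h import *
p,R,o=pose();print(p.round(3),R.round(3).tolist(),np.round(o['q'],2))"
```

```text
t: 8.88
eef_pos: [0.447, 0.0175, 0.8439]
tool_rot: [0.01, 0.766, 0.642, 0.009]
contact_force: [-0.5, 0.6, -1.2]
gripper_width: 0.997
grasp_force: 0.0
[0.447 0.018 0.844] [[0.175, 0.984, 0.026], [0.985, -0.175, -0.004], [0.001, 0.026, -1.0]] [-0.91 -0.06  0.68  1.25  0.05  1.92 -0.38]
```

```bash
python3 -m pendant '[[0.085,0,0,-0.04,0],[0.085,0,0,-0.04,0],[0.085,0,0,-0.04,0],[0.085,0,0,-0.04,0]]'; python3 -m pendant '[[0.085,0,0,0.02,0],[0.085,0,0,0.02,0]]'; python3 -c "
from h import *
p,R,o=pose();print(p.round(3),R.round(3).tolist(),np.round(o['q'],2))"
```

```text
t: 9.22
eef_pos: [0.4374, 0.0183, 0.8595]
tool_rot: [0.023, 0.766, 0.642, 0.019]
contact_force: [-0.5, -0.3, 0.1]
gripper_width: 0.996
grasp_force: 0.0
t: 9.38
eef_pos: [0.4395, 0.0162, 0.8202]
tool_rot: [0.024, 0.768, 0.64, 0.021]
contact_force: [0.3, -0.0, -0.7]
gripper_width: 0.996
grasp_force: 0.0
[0.439 0.016 0.82 ] [[0.18, 0.982, 0.062], [0.984, -0.179, -0.01], [0.002, 0.063, -0.998]] [-0.34 -0.05  0.14  1.31  0.03  1.83 -0.37]
```

Tilt persists when pushed at the limit (now 3.6° forward), because the command restarts from the reached pose. I'll continue pushing.

```bash
python3 -m pendant '[[0.085,0,0,-0.04,0],[0.085,0,0,-0.04,0],[0.085,0,0,-0.04,0],[0.085,0,0,-0.04,0],[0.085,0,0,-0.04,0],[0.085,0,0,-0.04,0]]'; python3 -c "
from h import *
p,R,o=pose();print(p.round(3),R.round(3).tolist(),np.round(o['q'],2))"; python3 -m pendant '[[0.085,0,0.02,-0.035,0],[0.085,0,0.02,-0.035,0],[0.085,0,0.02,-0.035,0],[0.085,0,0.02,-0.035,0]]'; python3 -c "
from h import *
p,R,o=pose();print(p.round(3),R.round(3).tolist(),np.round(o['q'],2))"
```

```text
t: 9.88
eef_pos: [0.4174, 0.0152, 0.8925]
tool_rot: [0.042, 0.765, 0.641, 0.05]
contact_force: [-0.6, 1.2, 0.0]
gripper_width: 0.994
grasp_force: 0.0
[0.417 0.015 0.893] [[0.173, 0.976, 0.13], [0.985, -0.175, 0.001], [0.023, 0.128, -0.991]] [ 0.37 -0.02 -0.53  1.12  0.01  1.92 -0.34]
t: 10.22
eef_pos: [0.4419, -0.0018, 0.9283]
tool_rot: [0.063, 0.764, 0.637, 0.085]
contact_force: [0.0, -0.7, -0.0]
gripper_width: 0.997
grasp_force: 0.0
[ 0.442 -0.002  0.928] [[0.174, 0.962, 0.21], [0.983, -0.181, 0.013], [0.051, 0.204, -0.978]] [-0.19  0.    0.05  1.01  0.02  1.92 -0.32]
```

```bash
python3 -m pendant '[[0.085,0,0.02,-0.035,0],[0.085,0,0.02,-0.035,0],[0.085,0,0.02,-0.035,0],[0.085,0,0.02,-0.035,0],[0.085,0,0.02,-0.035,0],[0.085,0,0.02,-0.035,0]]'; python3 -c "
from h import *
p,R,o=pose();print(p.round(3),R.round(3).tolist(),np.round(o['q'],2))"
```

```text
t: 10.72
eef_pos: [0.4642, -0.0191, 0.9856]
tool_rot: [0.101, 0.755, 0.633, 0.14]
contact_force: [0.1, 0.4, -0.2]
gripper_width: 0.992
grasp_force: 0.0
[ 0.464 -0.019  0.986] [[0.16, 0.927, 0.338], [0.984, -0.178, 0.025], [0.083, 0.329, -0.941]] [-0.83  0.07  0.88  0.83 -0.1   1.92 -0.19]
```

```bash
python3 -m pendant '[[0.085,0,0.02,-0.035,0],[0.085,0,0.02,-0.035,0],[0.085,0,0.02,-0.035,0],[0.085,0,0.02,-0.035,0],[0.085,0,0.02,-0.035,0]]'; python3 -c "
from h import *
p,R,o=pose();print(p.round(3),R.round(3).tolist(),np.round(o['q'],2), np.degrees(np.arccos(-R[2,2])))"
```

```text
t: 11.13
eef_pos: [0.4503, -0.0393, 1.0479]
tool_rot: [0.151, 0.743, 0.621, 0.199]
contact_force: [0.5, 0.3, 0.3]
gripper_width: 0.994
grasp_force: 0.0
[ 0.45  -0.039  1.048] [[0.15, 0.862, 0.484], [0.983, -0.184, 0.023], [0.109, 0.472, -0.875]] [-0.51  0.11  0.63  0.63 -0.15  1.92 -0.16] 28.973403351635053
```

Tilt is now 29.0°, azimuth nearly right. Next I check the raised base, the clearance beside the ring, and work out yaw and shifts.

```bash
cat >> h.py <<'E'
c,s=np.cos(np.radians(1.1)),np.sin(np.radians(1.1))
S=np.array([[c,-s,0],[s,c,0],[0,0,1.]])
t=np.radians(28)
A=S@np.array([[np.cos(t),0,-np.sin(t)],[0,1,0],[np.sin(t),0,np.cos(t)]])  # ring frame axes
O=np.array([.629,.0235,.130])
E
python3 - <<'E'
from h import *
im,d=bot.read_camera("scene")
P,uv=cloud("scene",np.ones(d.shape,bool),d)
L=(P-O)@A
r=np.hypot(L[:,0],L[:,1])
px=im[uv[:,1],uv[:,0]].astype(int)
top=(abs(L[:,2]-.072)<.006)&(r<.045);print("top pts",top.sum(),L[top].mean(0).round(4))
hsv=cv2.cvtColor(im,cv2.COLOR_BGR2HSV)[uv[:,1],uv[:,0]]
wood=(L[:,2]>.066)&(L[:,2]<.08)&(r<.05)
rc=cv2.minAreaRect((L[wood][:,:2]*1000).astype(np.float32));print("base top rect in ring frame",np.round(rc[0],1),np.round(rc[1],1))
g=np.linalg.lstsq(np.c_[L[top][:,:2],np.ones(top.sum())],L[top][:,2],rcond=None)[0];print("plane slope",g.round(3))
near=(L[:,2]>.045)&(L[:,2]<.2)&(r>.04)&(r<.12);
for a in range(-180,180,30):
    k=near&(abs((np.degrees(np.arctan2(L[:,1],L[:,0]))-a+180)%360-180)<15)
    if k.sum()>3: print("obst az",a,"n",k.sum(),"minr",r[k].min().round(3),"maxz",np.percentile(L[k,2],95).round(3))
p,R,o=pose()
y=S[:,1];print("angle err deg",np.degrees(np.arccos(-R[:,2]@A[:,2])),"yaw for y=+Y",np.degrees(np.arctan2(-(R[:,0]@y),R[:,1]@y)))
E
```

```text
top pts 499 [-0.002   0.0022  0.0707]
base top rect in ring frame [-0.6  1.3] [59.1 57.8]
plane slope [ 0.009 -0.003  0.071]
angle err deg 1.5297046508462593 yaw for y=+Y -101.64600088565533
```

```bash
python3 -m pendant '[[0.085,0,0,0.01,7.13],[0.085,0,0,0.01,7.13],[0.085,0,0,0.01,7.13],[0.085,0,0,0.01,7.13],[0.085,0,0,0.01,7.13],[0.085,0,0,0.01,7.13],[0.085,0,0,0.01,7.13],[0.085,0,0,0.01,7.13],[0.085,0,0,0.01,7.13],[0.085,0,0,0.01,7.13],[0.085,0,0,0.01,7.13]]'
python3 - <<'E'
from h import *
p,R,o=pose();print(p.round(3),R.round(3).tolist(),np.round(o['q'],2))
T=O+A@np.array([-.0006,.0013,.36]);print(T,R.T@(T-p),"yaw rest",np.degrees(np.arctan2((R[:,0]@S[:,1]),-R[:,1]@S[:,1])))
E
```

```text
t: 12.1
eef_pos: [0.5038, -0.0365, 0.9502]
tool_rot: [-0.01, 0.968, 0.008, 0.249]
contact_force: [0.3, -0.3, -0.5]
gripper_width: 0.993
grasp_force: 0.0
[ 0.504 -0.037  0.95 ] [[0.876, 0.021, 0.482], [0.011, -1.0, 0.023], [0.482, -0.015, -0.876]] [-0.64  0.03  0.64  0.97 -0.04  1.64 -1.57]
[0.45946676 0.02154504 0.44757945] [-0.28049391 -0.05129035  0.42027947] yaw rest -0.35322434212775444
```

```bash
python3 -m pendant '[[0.085,-0.0216,-0.004,0.0323,0],[0.085,-0.0216,-0.004,0.0323,0],[0.085,-0.0216,-0.004,0.0323,0],[0.085,-0.0216,-0.004,0.0323,0],[0.085,-0.0216,-0.004,0.0323,0],[0.085,-0.0216,-0.004,0.0323,0],[0.085,-0.0216,-0.004,0.0323,0],[0.085,-0.0216,-0.004,0.0323,0],[0.085,-0.0216,-0.004,0.0323,0],[0.085,-0.0216,-0.004,0.0323,0],[0.085,-0.0216,-0.004,0.0323,0],[0.085,-0.02,-0.003,0.03,0]]'
python3 - <<'E'
from h import *
p,R,o=pose();print(p.round(3),R.round(3).tolist(),np.round(o['q'],2))
for s_ in(.3,.223):
    T=O+A@np.array([-.0006,.0013,s_]);print(R.T@(T-p))
print("ang",np.degrees(np.arccos(-R[:,2]@A[:,2])), "ring-frame tcp",(p-O)@A)
E
```

```text
t: 13.1
eef_pos: [0.4618, 0.0151, 0.4873]
tool_rot: [-0.009, 0.968, 0.011, 0.249]
contact_force: [0.7, -0.1, -0.2]
gripper_width: 0.994
grasp_force: 0.0
[0.462 0.015 0.487] [[0.876, 0.027, 0.482], [0.017, -1.0, 0.024], [0.482, -0.012, -0.876]] [-0.7  -0.13  0.47  2.12  0.23  0.64 -1.92]
[-0.02192518 -0.00509454  0.09385211]
[-0.0230158  -0.0039759   0.17083626]
ang 1.162595054586621 ring-frame tcp [ 0.01999813 -0.00514715  0.39406932]
```

```bash
python3 -m pendant '[[0.085,-0.01,-0.002,0.03,0],[0.085,-0.008,-0.002,0.03,0],[0.085,-0.004,-0.001,0.03,0],[0.085,0,0,0.01,0],[0.085,0,0,0,0]]'
python3 - <<'E'
from h import *
p,R,o=pose()
G=O+A@np.array([-.0006,.0013,.230-.155]);T=G-.155*R[:,2];print("to go",R.T@(T-p),"ring-frame tcp",((p-O)@A).round(4),"grasp",((p+.155*R[:,2]-O)@A).round(4),o["contact_force"],np.round(o['q'],2))
im,d=bot.read_camera("scene");cv2.imwrite("pics/s2.png",cv2.resize(im[60:300,200:460],None,fx=2.5,fy=2.5))
E
```

```text
t: 13.52
eef_pos: [0.4914, 0.0224, 0.3888]
tool_rot: [-0.008, 0.969, 0.012, 0.247]
contact_force: [-1.3, -0.8, 0.1]
gripper_width: 1.001
grasp_force: 0.0
to go [-0.0027478   0.00282685  0.06309725] ring-frame tcp [-0.      0.0016  0.2931] grasp [0.0015 0.0034 0.1382] [-1.32838468 -0.78552489  0.11524616] [-0.69  0.08  0.53  2.2   0.05  0.37 -1.76]
```

View pics/s2.png

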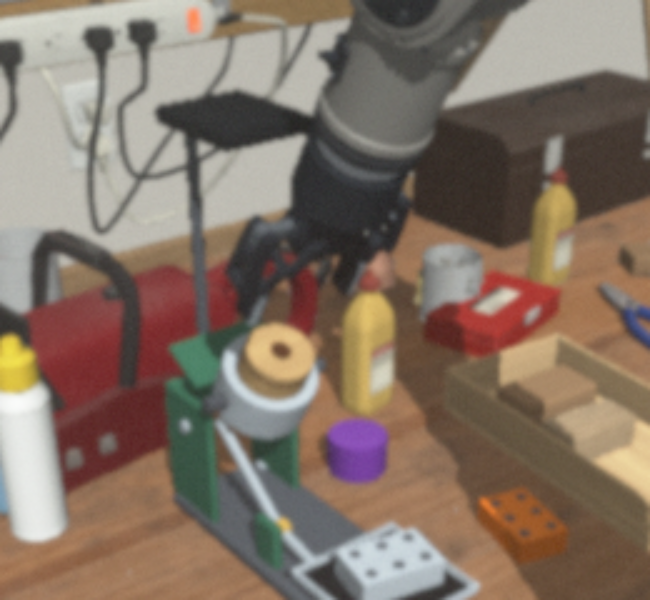

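The gripper at crop (320,250) lines up above the raised base (280,355) and clears the lamp (235,115). Advancing along the axis.

```bash
python3 -m pendant '[[0.085,-0.0015,0.0015,0.015,0],[0.085,-0.001,0.0015,0.015,0],[0.085,0,0,0.015,0],[0.085,0,0,0.01,0],[0.085,0,0,0,0]]'
python3 - <<'E'
from h import *
p,R,o=pose()
G=O+A@np.array([-.0006,.0013,.230-.155]);T=G-.155*R[:,2];print("to go",R.T@(T-p),"ring-frame tcp",((p-O)@A).round(4),"grasp",((p+.155*R[:,2]-O)@A).round(4),o["contact_force"],np.round(o['q'],2))
E
```

```text
t: 13.98
eef_pos: [0.5167, 0.0206, 0.3423]
tool_rot: [-0.009, 0.968, 0.011, 0.249]
contact_force: [-0.1, -0.1, 0.1]
gripper_width: 0.994
grasp_force: 0.0
to go [-0.00358838  0.00033212  0.01014624] ring-frame tcp [ 0.0005 -0.0007  0.2402] grasp [0.0028 0.0015 0.0852] [-0.05723142 -0.06251116  0.06249027] [-0.56  0.21  0.43  2.19 -0.15  0.26 -1.57]
```

```bash
python3 -m pendant '[[0.085,-0.002,0,0.006,0],[0.085,-0.0015,0,0.005,0],[0.085,0,0,0,0]]';python3 -m pendant '[[0,0,0,0,0],[0,0,0,0,0],[0,0,0,0,0],[0,0,0,0,0],[0,0,0,0,0],[0,0,0,0,0]]' 50;  python3 - <<'E'
from h import *
p,R,o=pose()
print("ring-frame tcp",((p-O)@A).round(4),"grasp",((p+.155*R[:,2]-O)@A).round(4),np.round(o['q'],2), (A.T@o["contact_force"]).round(1))
E
```

```text
t: 14.23
eef_pos: [0.5186, 0.0209, 0.3311]
tool_rot: [-0.009, 0.968, 0.011, 0.25]
contact_force: [-0.3, 0.5, -0.6]
gripper_width: 0.993
grasp_force: 0.0
t: 14.73
eef_pos: [0.5192, 0.0194, 0.3321]
tool_rot: [-0.009, 0.968, 0.01, 0.251]
contact_force: [-2.8, -4.4, 6.0]
gripper_width: 0.681
grasp_force: 52.8
ring-frame tcp [-0.0021 -0.002   0.23  ] grasp [ 0.0007 -0.      0.0751] [-0.53  0.23  0.41  2.2  -0.17  0.23 -1.55] [ 0.2 -4.4  6.7]
```

```bash
python3 -m pendant '[[0,0,0,-0.004,0],[0,0,0,-0.006,0],[0,0,0,-0.008,0],[0,0,0,-0.01,0],[0,0,0,-0.012,0],[0,0,0,-0.02,0],[0,0,0,-0.025,0],[0,0,0,-0.025,0],[0,0,0,0,0]]' 60;  python3 - <<'E'
from h import *
p,R,o=pose()
print("ring-frame tcp",((p-O)@A).round(4),R.round(3).tolist(),np.round(o['q'],2),o["contact_force"])
im,d=bot.read_camera("scene");cv2.imwrite("pics/s3.png",cv2.resize(im[60:330,200:460],None,fx=2.2,fy=2.2))
E
```

```text
t: 15.48
eef_pos: [0.465, 0.0181, 0.4308]
tool_rot: [-0.011, 0.968, 0.011, 0.252]
contact_force: [0.6, -0.3, -1.3]
gripper_width: 0.672
grasp_force: 64.9
ring-frame tcp [-0.0037 -0.0023  0.3426] [[0.873, 0.027, 0.487], [0.016, -1.0, 0.027], [0.487, -0.016, -0.873]] [-0.78 -0.05  0.57  2.21  0.21  0.49 -1.91] [ 0.57860625 -0.29643677 -1.30760675]
```

View pics/s3.png

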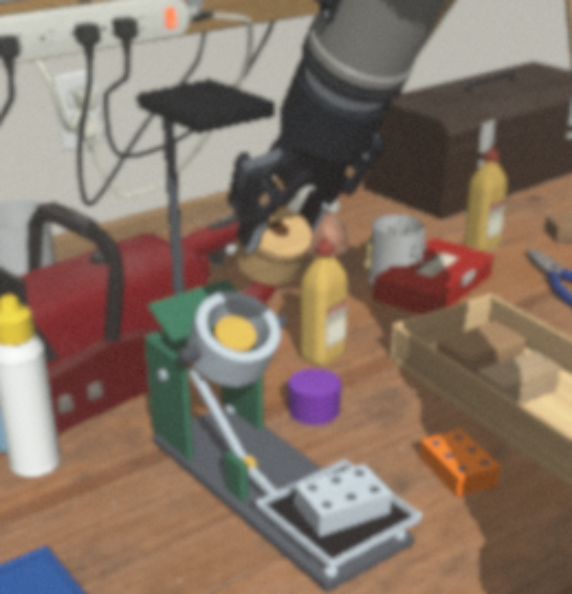

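The base is held clear of the ring. Next I push against the inner reach limit to bring the tool back upright.

```bash
python3 -m pendant '[[0,-0.034,0,-0.02,0],[0,-0.034,0,-0.02,0],[0,-0.034,0,-0.02,0],[0,-0.034,0,-0.02,0],[0,-0.034,0,-0.02,0],[0,-0.034,0,-0.02,0]]';  python3 - <<'E'
from h import *
p,R,o=pose()
print(p.round(3),R.round(3).tolist(),np.round(o['q'],2),o["contact_force"])
E
```

```text
t: 16.03
eef_pos: [0.3183, 0.0104, 0.4334]
tool_rot: [-0.015, 0.968, 0.014, 0.249]
contact_force: [-0.3, -0.7, -1.2]
gripper_width: 0.67
grasp_force: 64.9
[0.318 0.01  0.433] [[0.876, 0.034, 0.482], [0.02, -0.999, 0.035], [0.483, -0.021, -0.876]] [-0.29 -0.33  0.01  2.41  0.19  0.57 -1.96] [-0.29789574 -0.74073919 -1.18601584]
```

```bash
python3 -m pendant '[[0,-0.034,0,-0.02,0],[0,-0.034,0,-0.02,0],[0,-0.034,0,-0.02,0],[0,-0.034,0,-0.02,0]]';  python3 - <<'E'
from h import *
p,R,o=pose()
print(p.round(3),R.round(3).tolist(),np.round(o['q'],2),o["contact_force"])
E
```

```text
t: 16.37
eef_pos: [0.2975, 0.0082, 0.42]
tool_rot: [-0.014, 0.971, 0.014, 0.237]
contact_force: [-0.9, 0.2, 0.4]
gripper_width: 0.671
grasp_force: 64.9
[0.298 0.008 0.42 ] [[0.888, 0.033, 0.459], [0.02, -0.999, 0.033], [0.46, -0.021, -0.888]] [ 0.27 -0.33 -0.41  2.43 -0.18  0.54 -1.56] [-0.88312887  0.17981745  0.44041386]
```

```bash
python3 -m pendant '[[0,-0.041,0,0,0],[0,-0.041,0,0,0],[0,-0.041,0,0,0],[0,-0.041,0,0,0]]';  python3 - <<'E'
from h import *
p,R,o=pose()
print(p.round(3),R.round(3).tolist(),np.round(o['q'],2),o["contact_force"])
E
```

```text
t: 16.7
eef_pos: [0.2846, 0.0053, 0.4039]
tool_rot: [-0.014, 0.982, 0.014, 0.187]
contact_force: [0.8, 0.1, -1.0]
gripper_width: 0.671
grasp_force: 64.9
[0.285 0.005 0.404] [[0.93, 0.032, 0.366], [0.022, -0.999, 0.032], [0.367, -0.022, -0.93]] [ 0.56 -0.33 -0.62  2.44 -0.35  0.63 -1.37] [ 0.78741117  0.06644295 -1.04551512]
```

```bash
python3 -m pendant '[[0,-0.041,0,0,0],[0,-0.041,0,0,0],[0,-0.041,0,0,0],[0,-0.041,0,0,0],[0,-0.041,0,0,0],[0,-0.041,0,0,0],[0,-0.041,0,0,0]]';  python3 - <<'E'
from h import *
p,R,o=pose()
print(p.round(3),R.round(3).tolist(),np.round(o['q'],2),o["contact_force"])
E
```

```text
t: 17.28
eef_pos: [0.254, -0.008, 0.4006]
tool_rot: [-0.018, 0.996, 0.017, 0.091]
contact_force: [0.3, -1.4, -0.6]
gripper_width: 0.674
grasp_force: 64.9
[ 0.254 -0.008  0.401] [[0.983, 0.037, 0.18], [0.03, -0.999, 0.038], [0.181, -0.032, -0.983]] [ 0.49 -0.33 -0.52  2.44 -0.27  0.83 -1.39] [ 0.30980554 -1.36386258 -0.5898797 ]
```

```bash
python3 -m pendant '[[0,-0.041,0,0,0],[0,-0.041,0,0,0],[0,-0.041,0,0,0],[0,-0.041,0,0,0],[0,-0.041,0,0,0],[0,-0.041,0,0,0]]';  python3 - <<'E'
from h import *
p,R,o=pose()
print(p.round(3),R.round(3).tolist(),np.round(o['q'],2),o["contact_force"])
E
```

```text
t: 17.78
eef_pos: [0.2215, -0.0504, 0.4004]
tool_rot: [-0.032, 0.999, 0.02, 0.011]
contact_force: [0.2, -0.8, -1.5]
gripper_width: 0.671
grasp_force: 64.9
[ 0.221 -0.05   0.4  ] [[0.999, 0.04, 0.021], [0.039, -0.997, 0.065], [0.023, -0.064, -0.998]] [ 0.62 -0.33 -0.46  2.44 -0.25  1.01 -1.22] [ 0.15732635 -0.78435352 -1.48261862]
```

```bash
python3 -m pendant '[[0,0.0265,-0.029,0.0025,0],[0,0.0265,-0.029,0.0025,0],[0,0.0265,-0.029,0.0025,0],[0,0.0265,-0.029,0.0025,0],[0,0.0265,-0.029,0.0025,0],[0,0.0265,-0.029,0.0025,0],[0,0.0265,-0.029,0.0025,0],[0,0.0265,-0.029,0.0025,0],[0,0.0265,-0.029,0.0025,0],[0,0.0265,-0.029,0.0025,0],[0,0.0265,-0.029,0.0025,0],[0,0.0265,-0.029,0.0025,0]]';  python3 - <<'E'
from h import *
p,R,o=pose()
print(p.round(3),R.round(3).tolist(),np.round(o['q'],2),o["gripper_width"])
for h in(.26,.2085):
    T=np.array([.529,.3225,0])-.199*R[:,2]*[1,1,0];T[2]=h;print(T,R.T@(T-p))
im,d=bot.read_camera("scene");cv2.imwrite("pics/s4.png",im)
im,d=bot.read_camera("top")
for n in("tray","tape_measure","black_tape"):
    for r in bot.trace(n,"top")[:1]:
        P,_=cloud("top",r["mask"],d);print(n,P.min(0).round(3),P.max(0).round(3),np.median(P,0).round(3))
E
```

```text
t: 18.78
eef_pos: [0.5277, 0.3119, 0.3981]
tool_rot: [-0.031, 0.999, 0.019, 0.01]
contact_force: [0.2, -0.7, 0.4]
gripper_width: 0.673
grasp_force: 64.9
[0.528 0.312 0.398] [[0.999, 0.039, 0.019], [0.037, -0.997, 0.063], [0.021, -0.062, -0.998]] [ 0.01  0.51 -0.88  1.69  0.4   1.08 -2.5 ] 0.6727123019292589
[0.52529165 0.31003854 0.26      ] [-0.00542065  0.01030174  0.13768062]
[0.52529165 0.31003854 0.2085    ] [-0.00650234  0.01348785  0.18907058]
tray [ 0.431  0.24  -0.004] [0.601 0.394 0.61 ] [0.579 0.288 0.008]
tape_measure [ 0.384  0.278 -0.006] [0.434 0.363 0.076] [0.406 0.318 0.059]
black_tape [ 0.654  0.323 -0.003] [0.705 0.369 0.031] [0.678 0.347 0.018]
```

View pics/s4.png

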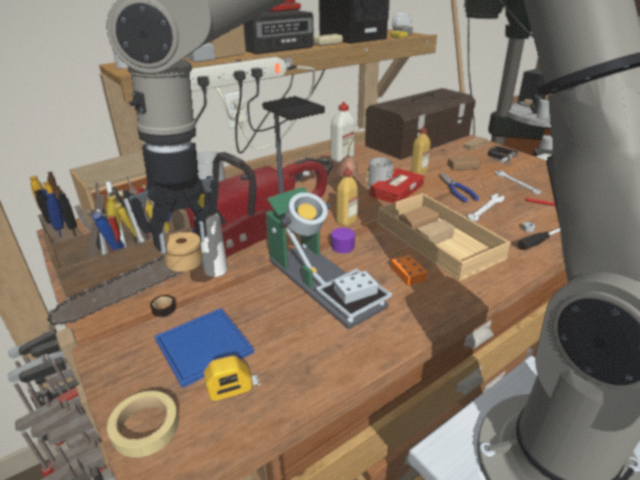

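The base hangs level in the gripper at (183,250), above the tray (205,345); the tape measure and black tape stand clear. Lowering.

```bash
python3 -m pendant '[[0,-0.002,0.003,0.03,0],[0,-0.002,0.003,0.035,0],[0,-0.001,0.003,0.035,0],[0,-0.001,0.002,0.03,0],[0,0,0.001,0.02,0],[0,0,0.001,0.015,0],[0,0,0,0.01,0],[0,0,0,0.006,0],[0,0,0,0,0]]';  python3 - <<'E'
from h import *
p,R,o=pose()
T=np.array([.529,.3225,0])-.199*R[:,2]*[1,1,0];T[2]=.2085
print(p.round(4),R.T@(T-p),o["contact_force"],"angle",np.arccos(-R[2,2]))
E
```

```text
t: 19.78
eef_pos: [0.5252, 0.3081, 0.2187]
tool_rot: [-0.031, 0.999, 0.019, 0.012]
contact_force: [0.3, -0.6, -1.6]
gripper_width: 0.67
grasp_force: 65.1
[0.5252 0.3081 0.2187] [-0.00083449 -0.0014996   0.01026386] [ 0.25438151 -0.61096215 -1.61346327] angle 0.06594874930170218
```

```bash
python3 -m pendant '[[0,0,0,0.004,0],[0,0,0,0.003,0],[0,0,0,0.002,0],[0,0,0,0.001,0],[0,0,0,0,0]]'; python3 -m pendant '[[0,0,0,0.002,0],[0,0,0,0,0]]'
```

```text
t: 20.2
eef_pos: [0.5255, 0.3091, 0.2092]
tool_rot: [-0.031, 0.999, 0.019, 0.012]
contact_force: [-0.3, -0.9, -0.6]
gripper_width: 0.669
grasp_force: 65.1
t: 20.37
eef_pos: [0.5256, 0.3091, 0.207]
tool_rot: [-0.031, 0.999, 0.019, 0.012]
contact_force: [0.3, -1.4, -0.6]
gripper_width: 0.672
grasp_force: 65.1
```

```bash
python3 -m pendant '[[0,0,0,0.0015,0],[0,0,0,0,0]]'; python3 -m pendant '[[0,0,0,0.0015,0],[0,0,0,0,0]]'
```

```text
t: 20.53
eef_pos: [0.5258, 0.3094, 0.2062]
tool_rot: [-0.031, 0.999, 0.019, 0.013]
contact_force: [-1.3, -1.9, 4.5]
gripper_width: 0.674
grasp_force: 65.6
t: 20.7
eef_pos: [0.526, 0.3096, 0.206]
tool_rot: [-0.03, 0.999, 0.019, 0.013]
contact_force: [-3.5, -4.8, 14.9]
gripper_width: 0.672
grasp_force: 66.7
```

Touching the tray floor (15 N). I back off a little, release and retreat upward.

```bash
python3 -m pendant '[[0,0,0,-0.0015,0],[0.064,0,0,0,0],[0.07,0,0,0,0],[0.075,0,0,0,0],[0.08,0,0,0,0],[0.08,0,0,0,0]]' 20; python3 -m pendant '[[0.08,0,0,-0.005,0],[0.08,0,0,-0.01,0],[0.08,0,0,-0.02,0],[0.08,0,0,-0.03,0],[0.08,0,0,-0.03,0],[0.08,0,0,-0.03,0],[0.08,0,0,-0.03,0],[0.08,0,0,0,0]]'
python3 - <<'E'
from h import *
im,d=bot.read_camera("scene");cv2.imwrite("pics/s5.png",im)
for n in("round_base","steel_block"):
    for r in bot.trace(n,"scene")[:2]:
        P,_=cloud("scene",r["mask"],d);z=np.percentile(P[:,2],90);Q=P[abs(P[:,2]-z)<.006];print(n,round(r["score"],2),np.round(r["at"]),"top centre",((Q.min(0)+Q.max(0))/2).round(3),"ext",np.ptp(Q,axis=0).round(3),P[:,2].max().round(3))
E
```

```text
t: 21.2
eef_pos: [0.5256, 0.3092, 0.2054]
tool_rot: [-0.031, 0.999, 0.019, 0.012]
contact_force: [0.1, -0.5, -0.3]
gripper_width: 0.934
grasp_force: 0.0
t: 21.87
eef_pos: [0.5228, 0.3011, 0.3674]
tool_rot: [-0.033, 0.999, 0.019, 0.016]
contact_force: [0.8, 0.5, -0.0]
gripper_width: 0.936
grasp_force: 0.0
round_base 0.7 [200. 337.] top centre [0.529 0.322 0.045] ext [0.061 0.06  0.008] 0.049
round_base 0.6 [344. 240.] top centre [ 0.647 -0.102  0.04 ] ext [0.061 0.057 0.008] 0.044
steel_block 0.81 [409. 270.] top centre [ 0.466 -0.152  0.026] ext [0.083 0.062 0.009] 0.03
steel_block 0.65 [304. 211.] top centre [0.653 0.025 0.174] ext [0.091 0.096 0.012] 0.188
```

View pics/s5.png

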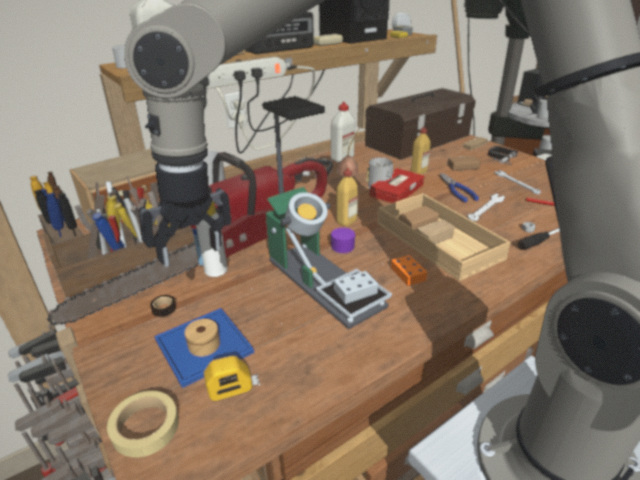

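The base stands flat in the tray at pixel (202,335), measured at (0.529, 0.322) with its top at 0.045. The block lies on the lowered pan at (356,287), and the gripper is clear of everything.

```bash
python3 -c "
from station import bot
print(bot.hand_in())"
```

```text
the job is handed in; nothing more can be done
None
```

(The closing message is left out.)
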